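Set and clamp a bottle holder on its equipment rail

TASK

Slide the hand-rub holder along its rail to the robot's left until it rests firmly, but not crushingly, against the rubber buffer of the end stop, then flip its cam lever clockwise until it snaps over centre fully to its own stop, so that the holder is clamped there. Push gently throughout, judging both by feel, and leave the oximeter, thermometer and stapler where they are.

Things in the scene. Friction and masses are not known exactly. Their poses are not given: they have to be found in the camera images.
- rail: fixed steel equipment rail, 380 mm long, on two feet. Origin: on the worktop under the rail's middle; its y axis runs along the rail toward the end stop (robot's left), its x axis away from the robot across the rail, z up. The bar is 10 mm thick in x (-5 to 5 mm) and spans z = 30 to 55 mm.
- rail_stop: fixed grey end-stop block at the rail's left, 28 x 30 x 52 mm (x, y, z), z = 20 to 72 mm. Origin: on the worktop under its middle, axes as the rail's. A screw with a round rubber buffer (18 mm across, at z = 64 mm) sticks out of its right face; the buffer's tip lies 17 to 47 mm beyond that face, set differently each time and not reported. It gives 1 mm per 4 N, 6 mm at most.
- holder: grey hand-rub holder sliding on the rail, drag about 4 N, starting 95 to 190 mm short of the buffer. Origin: at worktop level under its middle, axes as the rail's. Its saddle block over the rail spans x = -22 to 22, y = -30 to 30, z = 58 to 90 mm. Behind, x = 20 to 100 mm, is a tray with a fixed pump bottle up to z = 178 mm; in front, x = -54 to -18 mm, the cam housing up to z = 54 mm.
- push_face (a point): middle of the saddle block's flat right face (44 mm wide, z = 58 to 90 mm), 74 mm above the worktop and 19 mm above the rail's top: push here, toward the rail's +y, to slide the holder; the left face opposite meets the buffer.
- lever_pivot (a point): vertical turning axis of the cam lever at mid-height of the lever (65 mm above the worktop), 38 mm in front of the holder's origin; it moves with the holder. The lever turns freely at first, then resists up to about 6 N at the knob (more nearer the pivot), passes centre 0.35 rad before its hard stop and snaps by itself to that stop; released earlier it springs back.
- lever_knob (a point): centre of the black ball knob (20 mm across) at the end of the lever, a 12 mm round steel bar, 85 mm from lever_pivot. At the start it points toward the robot and 0.3 to 0.9 rad to the right; it closes clockwise seen from above (knob first toward the rail's +y, finally +x), 1.7 to 1.9 rad to its hard stop. How it is indexed on its cam varies by up to 0.2 rad and is not reported.
- cam_dot (a point): small pale dot on top of the dark cam hub (hub radius 14 mm, top at 74 mm above the worktop), 8 mm off the lever's axis, turning with the cam. It starts about 8 mm beyond the axis along the rail's +x and ends, with the lever at its stop, 1.6 mm on the robot's side of the axis (at centre: 1.2 mm beyond it).
- shoe: brake shoe inside the cam housing, 6 x 24 x 16 mm, hidden by it. Origin: its centre. The cam presses it against the rail's front face: about 100 N when the lever is home, nothing when open.
- oximeter: blue and white clip-on finger oximeter, 34 x 58 x 30 mm, loose on the worktop in front of the rail. Origin: centre of its underside.
- thermometer: pale stick thermometer, 18 x 104 x 12 mm, lying loose in front of the rail to the left. Origin: centre of its underside.
- stapler: dark blue stapler, 135 x 36 x 47 mm, loose on the worktop at the right. Origin: centre of its underside.

How it is judged:
On the way, in this order (a step that is already met when the one before it is completed fails the run):
1. the holder bears on the stop's buffer, lever not yet clamped (contact force between holder and rail_stop above 1 N and contact force between shoe and anything else below 5 N), for 0.2 s.
2. the cam lever has snapped over and clamps the shoe on the rail (contact force between shoe and anything else above 75 N and x of cam_dot in the frame of holder below -0.0386 m), for 0.3 s.
At the end, for the whole second after the job is handed in: the holder is at rest, still pressing on the stop's buffer with more than 0.8 N; the lever has gone over centre to its stop (within about 0.15 rad), so that the shoe by itself clamps the rail with more than 75 N (all of step 2 and contact force between holder and rail_stop above 0.8 N and linear speed of holder below 0.005 m/s); the robot touches nothing.
It fails at once if the holder or its lever is pushed with more than 24 N (contact force between holder and the fingers above 24 N or contact force between holder and the arm above 24 N).
It fails at once if the stop's buffer is crushed with more than 18 N (contact force between holder and rail_stop above 18 N).
It fails at once if the oximeter, thermometer or stapler is moved by more than 20 mm (distance of any of oximeter, thermometer, stapler from where it was at the start of the episode above 0.02 m).
It also fails if it takes over 72 s, if anything falls off the work surface, if the arm or the gripper's body presses on something with over 40 N, if the wrist force passes 120 N, or if a joint passes its speed limit or range.

ROBOT

A 7-joint arm with a two-finger parallel gripper is mounted at the origin on a cart in front of the work surface, level with it; the furniture and walls round the work are solid. World frame = base frame: x ahead of the robot, y to its left, z up, the work surface at z = 0. Lengths are in m, angles in rad, forces in N, time in s.
With the tool pointing down it reaches from about 0.4 to 0.875 m from the base axis. Payload 6.5 kg.
Tool frame: the origin (TCP) lies at the very end of the fingers, on their centre line; the grasp point (between the pads) lies 19 mm behind it; y points along the fingers, x is the direction in which the jaws open and shut, and the axes are right-handed (so a half turn about y gives the same grasp; the last joint's range is limited). The gripper opens to 88 mm and grips with 3 to 60 N. Pads are 18 mm wide; open, the fingers measure 123 mm over their backs; the gripper's body (75 mm by 187 mm) begins 45 mm behind the grasp point.
Start: joints at [-1.393, 0.536, -0.004, 1.538, 0.003, 1.067, -0.071], TCP at [0.157, 0.631, 0.239] pointing down, gripper open.
Joint ranges: [-2.7, 2.7], [-0.37, 2.16], [-1.27, 1.26], [0.24, 2.4], [-1.31, 4.45], [0.19, 1.91], [-2.76, 2.76]. Speed limits (rad/s): [2.39, 2.39, 3.14, 3.14, 3.14, 3.14, 3.14].

INTERFACE

Orientations are given as a unit quaternion [x, y, z, w].
In Python, from bench import arm gives the robot as it stands.
- The arm moves only by the tool jog_arm, never from a script. Its argument "rows" is a list that holds one entry, the list of rows, each a list of 7 numbers: the turn, a rotation vector about the world's x, y, z in units of pi/2 rad (1.0 is pi/2 rad), then the shift along the world's x, y, z in units of 0.25 m (1.0 is 0.25 m), then the closure, from -1 (fully open) to 1 (shut), so that 0 is half open. In form: [[[ax, ay, az, dx, dy, dz, jaw], ...]]. A call has exactly 5 rows; each row shifts and turns the commanded pose from where the row before left it; what a row does not reach is not made up. A row lasts 1/8 s, in which the tool goes at most 62.5 mm and 10.7 degrees, less where a joint would pass 70% of its speed; a pose out of reach is approached as far as the arm can. A call with a number of a shift or a turn outside -1 to 1 is refused whole. A call with a gripper value outside its range is refused whole. The fingers move at their own pace and stop on an object; "grip_force" is the grip in N (left out, the last holds). Time passes only in rows, so rows that do not move let the fingers close, or fill a call up. It gives the time, the measured TCP pose, the force and the opening at its end, in the units of the state.
- arm.state(): the state, without advancing time (a new reading comes with each control period).
- arm.camera(name): name is "scene" or "side" or "wrist"; returns (picture, depth): 400x640x3 uint8, red, green, blue; 400x640 float32, m along the optical axis (not along the pixel's ray), 0 where there is no reading.
- arm.calibration(name): a dict with "vfov" (degrees; the focal length in pixels is half the picture's height over the tangent of half this angle, whatever the lens; pixels are square), "cx", "cy" (the principal point, pixels), "rvec" (rotation vector, rad) and "tvec" (3), from world to camera coordinates, as OpenCV has them. Camera axes: x right, y down, z forward; pixel columns grow to the right and rows downward; lengths in m; the calibration is good to about 2 mm. The wrist camera is an equidistant fisheye: a pixel r from the principal point sees the ray r / f radians off the axis. A picture is of the moment at which its call begins: read the wrist's pose just before it. calibration takes no time and is no camera call; for the wrist camera it gives the pose at the moment of the call.
- arm.finish_job(): hands the job in, once; it reports no verdict.
Trained networks look in the newest picture that a camera, given by its name, has taken for a name from the list of things; names that differ only in an ending like _2 or _b are one class to them, and where a whole thing is asked for, a point or a joint stands for the part that bears it (a point fixed in the world has none). Each returns a list of dicts, best first, with "conf" (0 to 1); they miss things now and then, are a little off and sometimes report something else, mostly with a low value. They report only what shows in the picture. A call takes as long as a camera call.
- arm.look_for(name, camera): "xy" ([column, row] in pixels, amid what is visible of it).
- arm.trace(name, camera): "mask" (400x640 bool, what is visible of it) and "xy" ([column, row] in pixels, amid what is visible of it).
- arm.place_of(name, camera): "xy" ([column, row] in pixels: a listed point, or the origin of a listed thing).
The state is a dict: "time": time; "q": joint angles; "dq": joint speeds; "effort": joint torques, N m; "ee_pos": TCP position; "orientation": TCP orientation; "force": force on the tool from outside, world axes, zero at the start; "wrist_torque": the same for the moment, N m; "width": opening from 0.0 (shut) to 1.0 (fully open).
Only numpy, scipy, OpenCV 4.12 (cv2) and the standard library are available. Lean on these libraries where they do the work, as an engineer would, in place of code of your own. Each camera call takes 0.05 s, during which the arm holds its last target.

## Working session

There is one attempt and no reset: what is moved stays moved. The work goes in short steps, Python scripts to look and compute and a tool call to move; the robot and the scene stay as the last step left them, time stands still between calls to the robot, and variables do not carry over. Pictures are saved under pics/ and viewed, and the job is handed in when it is done.

Besides the shell and the picture viewer there is one more tool, called by a JSON object that holds its "api" and its "payload", one argument or row to a line. jog_arm: Moves the arm, as the interface text tells. Its arguments: {"type":"object","properties":{"rows":{"type":"array"},"grip_force":{"type":"number"}},"required":["rows"]}

```bash
ls; mkdir -p pics; cat > h.py <<'E'
import numpy as np, cv2
from bench import arm
def cal(n):
    c=arm.calibration(n); f=200/np.tan(np.radians(c['vfov'])/2)
    R=cv2.Rodrigues(np.array(c['rvec'],float))[0]; return f,c['cx'],c['cy'],R,np.array(c['tvec'],float).ravel()
def ray(n,uv):
    f,cx,cy,R,t=cal(n); u=np.array(uv,float)-[cx,cy]
    if n=='wrist':
        r=np.hypot(*u); th=r/f; d=np.array([*(u/max(r,1e-9)*np.sin(th)),np.cos(th)])
    else: d=np.array([u[0]/f,u[1]/f,1])
    return -R.T@t, R.T@d
def at_z(n,uv,z):
    o,d=ray(n,uv); return o+d*(z-o[2])/d[2]
def dep(n,uv,D):
    o,d=ray(n,uv); f,cx,cy,R,t=cal(n); dc=R@d
    return o+d/dc[2]*D
def proj(n,p):
    f,cx,cy,R,t=cal(n); c=R@np.array(p)+t
    if n=='wrist':
        r=np.hypot(c[0],c[1]); th=np.arctan2(r,c[2]); return np.array([cx,cy])+c[:2]/r*th*f
    return np.array([cx+f*c[0]/c[2],cy+f*c[1]/c[2]])
def snap(n,fn):
    p,d=arm.camera(n); cv2.imwrite('pics/'+fn,p[:,:,::-1]); return p,d
E
python3 - <<'E'
from h import *
s=arm.state(); print(s)
for n in ['scene','side']:
    snap(n,n+'0.png'); c=arm.calibration(n); print(n,c)
    for t,z in [('rail',0),('rail_stop',0),('holder',0),('push_face',.074),('lever_pivot',.065),('lever_knob',.065),('cam_dot',.074),('oximeter',0),('thermometer',0),('stapler',0)]:
        for r in arm.place_of(t,n)[:2]: print(t,np.round(r['xy']),round(r['conf'],2),np.round(at_z(n,r['xy'],z),4))
print(arm.state()['time'])
E
```

```text
pics
{'time': 0.0, 'q': array([-1.39317181,  0.53718018, -0.00443114,  1.5388659 ,  0.00261931,
        1.06730687, -0.07115973]), 'dq': array([ 0.00123025,  0.00021558, -0.00017554,  0.00059662,  0.00230888,
       -0.00081072,  0.00039138]), 'effort': array([-4.56926846e-04, -5.70978463e+01,  9.90708321e-01, -2.51612896e+01,
       -5.61778760e-02,  1.79170584e-02,  1.80104985e-04]), 'ee_pos': array([0.15679751, 0.63016592, 0.2378329 ]), 'orientation': array([ 0.55749122,  0.43506111, -0.43597007, -0.55664663]), 'force': array([-0.20172429, -0.70660211,  0.23639899]), 'wrist_torque': array([ 0.01015389,  0.05047071, -0.00595815]), 'width': 0.9986815024354857}
scene {'vfov': 57.057436414161394, 'cx': 320.42130939214286, 'cy': 201.02058761326919, 'rvec': array([ 2.28438524, -0.85031573,  0.33101772]), 'tvec': array([-0.41662128,  0.23725995,  0.87947885])}
rail [320. 183.] 0.7 [0.5743 0.0269 0.    ]
rail_stop [285. 165.] 0.63 [0.5397 0.1648 0.    ]
rail_stop [318. 183.] 0.32 [0.5688 0.0311 0.    ]
holder [346. 202.] 0.85 [ 0.5771 -0.0839 -0.    ]
push_face [356. 186.] 0.71 [ 0.5921 -
[... 441 characters left out ...]
925, 'cy': 192.9460540139901, 'rvec': array([ 0.16880366, -2.6206819 ,  1.60170858]), 'tvec': array([0.47985895, 0.1653589 , 0.97942229])}
rail [280. 264.] 0.85 [0.5646 0.0235 0.    ]
rail_stop [274. 307.] 0.87 [0.549  0.1552 0.    ]
rail_stop [360. 337.] 0.3 [0.3921 0.2118 0.    ]
holder [284. 238.] 0.94 [ 0.5768 -0.0725  0.    ]
push_face [281. 195.] 0.88 [ 0.5932 -0.1341  0.074 ]
lever_pivot [302. 213.] 0.83 [ 0.535 -0.075  0.065]
lever_knob [349. 182.] 0.34 [ 0.4491 -0.2387  0.065 ]
cam_dot [294. 207.] 0.82 [ 0.5544 -0.0803  0.074 ]
oximeter [369. 213.] 0.7 [ 0.397  -0.2076  0.    ]
thermometer [356. 338.] 0.97 [0.3994 0.2154 0.    ]
stapler [350. 182.] 0.98 [ 0.4564 -0.373   0.    ]
1.1
```

View pics/scene0.png

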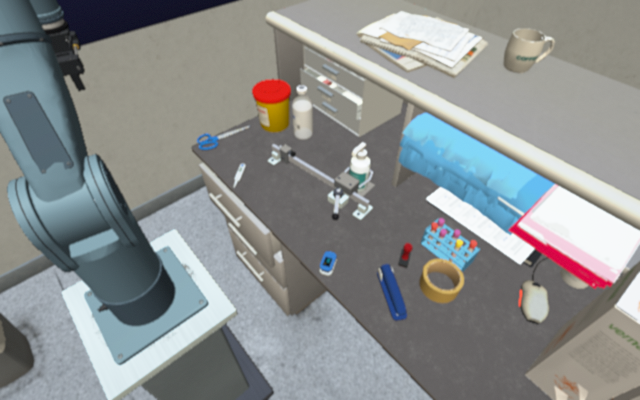

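View pics/side0.png

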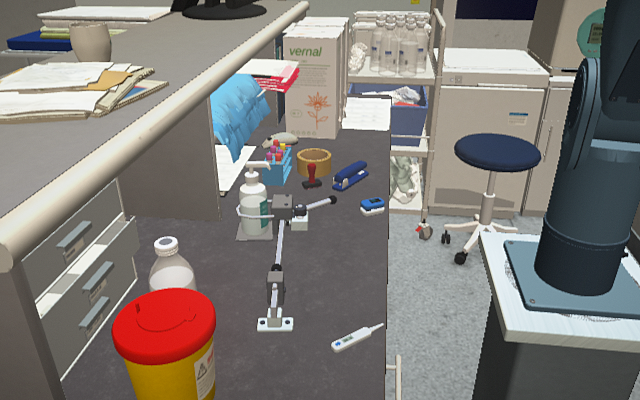

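The scene view shows the rail from about (272,155) to (368,208), with the saddle at (346,185) and the knob at (336,214). In the side view the saddle is at (283,205), the knob at (333,200) and the stop at (275,283). I'll zoom in on both.

```bash
python3 - <<'E'
import cv2
from h import *
a=cv2.imread('pics/side0.png')[160:345,215:395]; b=cv2.imread('pics/scene0.png')[130:230,250:390]
a=cv2.resize(a,None,fx=3.2,fy=3.2,interpolation=2); cv2.imwrite('pics/sz.png',a)
cv2.imwrite('pics/cz.png',cv2.resize(b,None,fx=5,fy=5,interpolation=2))
for uv in [(332,200),(333,201)]: print(at_z('side',uv,.065))
print(at_z('scene',(336,215),.065))
for t in ['rail','rail_stop','holder','lever_knob','lever_pivot','push_face','cam_dot']:
    pass
E
```

```text
[ 0.4788329  -0.14029741  0.065     ]
[ 0.4761207  -0.13588879  0.065     ]
[ 0.48490374 -0.13927522  0.065     ]
```

View pics/sz.png

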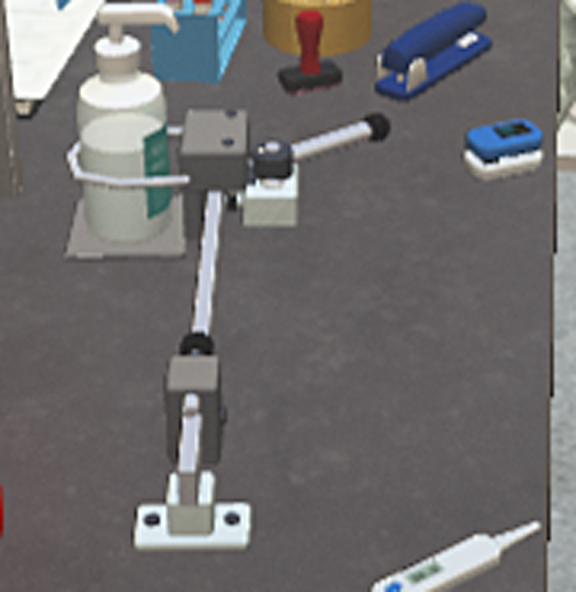

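View pics/cz.png

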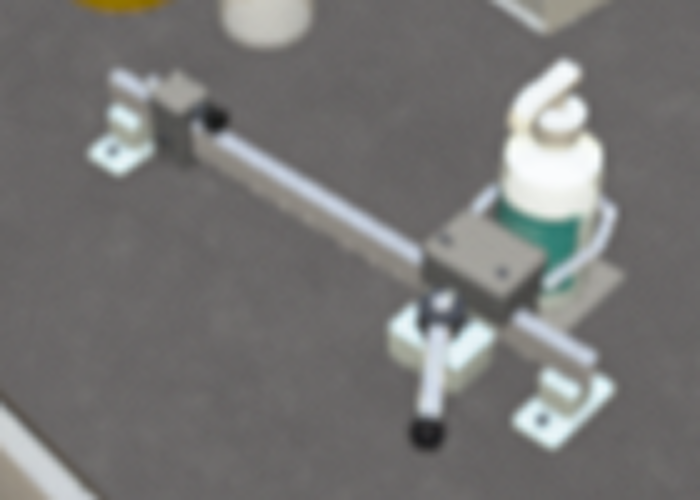

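```bash
python3 - <<'E'
from h import *
S=lambda x,y:(215+x/3.2,160+y/3.2); C=lambda x,y:(250+x/5,130+y/5)
for nm,n,uv,z in [('knob','scene',C(427,433),.065),('knob','side',S(377,126),.065),('raiL','scene',C(118,72),.055),('railR','scene',C(595,358),.055),
 ('sad c','scene',C(480,255),.09),('sad c','side',S(216,134),.09),('hub','scene',C(441,308),.074),('hub','side',S(272,150),.074),('buffer','scene',C(213,117),.07),('buf front','side',S(198,337),.073),('stop top','side',S(193,373),.072),('stop top','scene',C(178,90),.072),
 ('raillend','side',S(190,398),.055), ('sadTL','side',S(190,110),.09),('sadTR','side',S(247,110),.09),('sadBR','side',S(247,160),.09),('sadBL','side',S(182,158),.09)]:
    print(nm,n,np.round(at_z(n,uv,z),4))
p,d=arm.camera('scene'); p2,d2=arm.camera('side')
# points of saddle top / stop top clouds
for n,D,box in [('scene',d,(250,390,130,235)),('side',d2,(215,350,160,320))]:
    P=[]
    for v in range(box[2],box[3]):
        for u in range(box[0],box[1]):
            if D[v,u]>0: P.append(dep(n,(u,v),D[v,u]))
    P=np.array(P); np.save(n+'.npy',P)
    for nm,lo,hi in [('saddle',.085,.095),('stop',.068,.075),('railtop',.05,.058)]:
        q=P[(P[:,2]>lo)&(P[:,2]<hi)&(P[:,0]>.45)&(P[:,0]<.64)]
        if nm=='saddle': q=q[(q[:,1]<0)&(q[:,0]>.54)]
        if nm=='stop': q=q[(q[:,1]>.05)&(q[:,0]<.6)]
        if len(q): print(n,nm,len(q),q.mean(0).round(4),q.min(0).round(3),q.max(0).round(3))
        if nm=='saddle' and len(q)>5: print(cv2.minAreaRect(q[:,:2].astype(np.float32)))
        if nm=='railtop':
            q=q[(q[:,1]>-.02)&(q[:,1]<.1)&(q[:,0]<.6)]; 
            if len(q)>5: print(np.polyfit(q[:,1],q[:,0],1))
E
```

```text
knob scene [ 0.48   -0.1423  0.065 ]
knob side [ 0.4774 -0.1435  0.065 ]
raiL scene [0.5382 0.215  0.055 ]
railR scene [ 0.5928 -0.1575  0.055 ]
sad c scene [ 0.5745 -0.0815  0.09  ]
sad c side [ 0.5761 -0.0715  0.09  ]
hub scene [ 0.5412 -0.0865  0.074 ]
hub side [ 0.5412 -0.0835  0.074 ]
buffer scene [0.5473 0.1263 0.07  ]
buf front side [0.5465 0.1309 0.073 ]
stop top side [0.5427 0.1621 0.072 ]
stop top scene [0.5452 0.1588 0.072 ]
raillend side [0.5451 0.1617 0.055 ]
sadTL side [ 0.6003 -0.103   0.09  ]
sadTR side [ 0.5621 -0.108   0.09  ]
sadBR side [ 0.5497 -0.0396  0.09  ]
sadBL side [ 0.5913 -0.0368  0.09  ]Traceback (most recent call last):
  File "<stdin>", line 13, in <module>
  File "h.py", line 15, in dep
    o,d=ray(n,uv); f,cx,cy,R,t=cal(n); dc=R@d
                               ~~~^^^
  File "h.py", line 4, in cal
    c=arm.calibration(n); f=200/np.tan(np.radians(c['vfov'])/2)
ValueError: time passes only in moves, steps and waits
```

```bash
cat >> h.py <<'E'
from scipy.spatial.transform import Rotation as Ro
A=np.arctan2(.0546,.3725)
xh=np.array([np.cos(A),np.sin(A),0]); yh=np.array([-np.sin(A),np.cos(A),0]); zh=np.array([0,0,1.])
O=np.array([.5655,.0288,0])
def toR(p): p=np.asarray(p)-O; return np.array([p@xh,p@yh,p[2]])
def toW(p): return O+xh*p[0]+yh*p[1]+zh*p[2]
def st():
    s=arm.state(); R=Ro.from_quat(s['orientation']); print('t',round(s['time'],2),'tcp',s['ee_pos'].round(4),'rail',toR(s['ee_pos']).round(4),'F',s['force'].round(2),'Fr',np.array([s['force']@xh,s['force']@yh]).round(2),'w',round(s['width'],3),'q',s['q'].round(2)); return s,R
def target(tilt,jaw=yh):
    # finger dir: down tilted toward xh
    y=np.sin(tilt)*np.cross(jaw,zh)-np.cos(tilt)*zh if abs(jaw@yh)>.9 else -zh
    x=jaw; return Ro.from_matrix(np.c_[x,y,np.cross(x,y)])
E
python3 - <<'E'
from h import *
s,R=st(); print(R.as_matrix().round(2))
for sg in (1,-1):
    y=np.sin(.35)*xh-np.cos(.35)*zh; x=sg*yh
    T=Ro.from_matrix(np.c_[x,y,np.cross(x,y)]); print((T*R.inv()).as_rotvec()/(np.pi/2))
E
```

```text
t 1.2 tcp [0.1569 0.6308 0.2387] rail [-0.317   0.6549  0.2387] F [-0.08 -0.73 -0.67] Fr [-0.18 -0.71] w 0.999 q [-1.39  0.54 -0.    1.54  0.    1.07 -0.07]
[[ 0.24  0.   -0.97]
 [ 0.97  0.    0.24]
 [ 0.   -1.   -0.  ]]
[-0.01102828 -0.22392463  0.24533925]
[ 0.31108412 -0.0152841  -1.72809929]
```

{"api": "jog_arm", "payload": {
  "rows": [
    [[0,-0.012,0.0125,0.0726,-0.166,0,1],[0,-0.012,0.0125,0.0726,-0.166,0,1],[0,-0.012,0.0125,0.0726,-0.166,0,1],[0,-0.012,0.0125,0.0726,-0.166,0,1],[0,-0.012,0.0125,0.0726,-0.166,0,1]]
  ],
  "grip_force": 20
}}

```text
time: 1.82
ee_pos: [0.2483, 0.422, 0.2389]
orientation: [0.555, 0.489, -0.435, -0.514]
force: [-0.8, 0.0, -0.1]
width: 0.458
```

{"api": "jog_arm", "payload": {
  "rows": [
    [[0,-0.012,0.0125,0.0726,-0.166,0,1],[0,-0.012,0.0125,0.0726,-0.166,0,1],[0,-0.012,0.0125,0.0726,-0.166,0,1],[0,-0.012,0.0125,0.0726,-0.166,0,1],[0,-0.012,0.0125,0.0726,-0.166,0,1]]
  ]
}}

```text
time: 2.45
ee_pos: [0.339, 0.2145, 0.239]
orientation: [0.55, 0.539, -0.433, -0.468]
force: [-0.2, 0.3, 0.2]
width: 0.006
```

```bash
python3 - <<'E'
from h import *
snap('wrist','w1.png')
for n in ['rail_stop','holder','lever_knob','cam_dot','rail']:
    print(n,[(r['xy'],r['conf'],at_z('wrist',r['xy'],{'lever_knob':.065,'cam_dot':.074}.get(n,0)).round(4)) for r in arm.place_of(n,'wrist')[:1]])
E
```

```text
rail_stop []
holder [([161.1, 282.3], 0.93, array([ 0.5745, -0.068 ,  0.    ]))]
lever_knob []
cam_dot [([130.4, 299.1], 0.53, array([ 0.548 , -0.0814,  0.074 ]))]
rail []
```

View pics/w1.png

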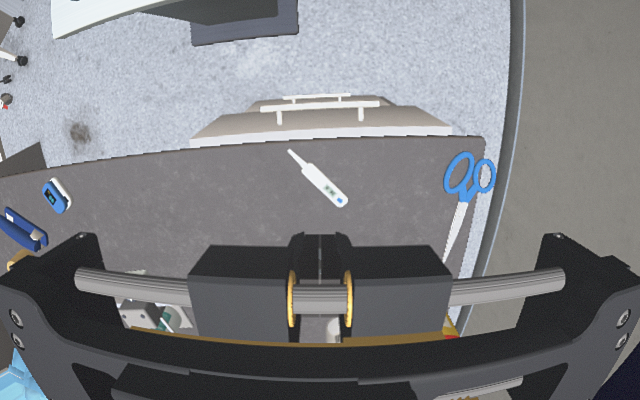

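The wrist camera looks past the fingers toward the robot side. The stop is hidden, and only the saddle shows at about (150,310). I'll carry on to the hover point.

{"api": "jog_arm", "payload": {
  "rows": [
    [[0,-0.012,0.0125,0.0726,-0.166,0,1],[0,-0.012,0.0125,0.0726,-0.166,0,1],[0,-0.012,0.0125,0.0726,-0.166,0,1],[0,-0.012,0.0125,0.0726,-0.166,0,1],[0,-0.012,0.0125,0.0726,-0.166,0,1]]
  ]
}}

```text
time: 3.38
ee_pos: [0.4302, 0.0082, 0.2391]
orientation: [0.542, 0.587, -0.43, -0.419]
force: [-0.2, 0.3, 0.1]
width: -0.001
```

{"api": "jog_arm", "payload": {
  "rows": [
    [[0,-0.012,0.0125,0.0726,-0.166,0,1],[0,-0.012,0.0125,0.0726,-0.166,0,1],[0,-0.012,0.0125,0.0726,-0.166,0,1],[0,-0.012,0.0125,0.0726,-0.166,0,1],[0,-0.012,0.0125,0.0726,-0.166,0,1]]
  ]
}}

```text
time: 4.0
ee_pos: [0.521, -0.1973, 0.2384]
orientation: [0.532, 0.632, -0.424, -0.371]
force: [0.9, 0.9, 0.0]
width: 0.006
```

```bash
python3 - <<'E'
from h import *
s,R=st()
T=target(.35); print((T*R.inv()).as_rotvec()/(np.pi/2), R.as_matrix().round(2))
W=toW([-.003,-.175,.068]); print((W-s['ee_pos'])/.25, W)
E
```

```text
t 4.0 tcp [ 0.521  -0.1973  0.2384] rail [-0.0768 -0.2172  0.2384] F [0.91 0.88 0.01] Fr [1.03 0.74] w 0.006 q [-0.17  0.29  0.68  2.07 -0.7   0.66  2.72]
[-0.01296216  0.01340831 -0.00900528] [[-0.16  0.36 -0.92]
 [ 0.99  0.07 -0.14]
 [ 0.02 -0.93 -0.37]]
[ 0.26767856  0.20999048 -0.68170102] [ 0.58791153 -0.14478492  0.068     ]
```

{"api": "jog_arm", "payload": {
  "rows": [
    [[0.036,0.007,-0.093,0,0,0,1],[0.036,0.007,-0.093,0,0,0,1],[0,0,0,0,0,0,1],[0,0,0,0,0,0,1],[0,0,0,0,0,0,1]]
  ]
}}

```text
time: 4.62
ee_pos: [0.5195, -0.1971, 0.2387]
orientation: [0.592, 0.566, -0.336, -0.465]
force: [0.7, -0.5, -0.3]
width: 0.003
```

```bash
python3 - <<'E'
from h import *
s,R=st()
T=target(.35,-yh); y=np.sin(.35)*xh-np.cos(.35)*zh;x=-yh;T=Ro.from_matrix(np.c_[x,y,np.cross(x,y)]);print((T*R.inv()).as_rotvec()/(np.pi/2))
E
```

```text
t 4.62 tcp [ 0.5195 -0.1971  0.2387] rail [-0.0783 -0.2168  0.2387] F [ 0.72 -0.47 -0.28] Fr [ 0.65 -0.57] w 0.003 q [-0.22  0.29  0.74  2.08 -0.73  0.67  2.43]
[ 0.62632202  0.11387609 -1.68802909]
```

{"api": "jog_arm", "payload": {
  "rows": [
    [[0.0412,0.0075,-0.111,0.018,0.014,0,1],[0.0412,0.0075,-0.111,0.018,0.014,0,1],[0.0412,0.0075,-0.111,0.018,0.014,0,1],[0.0412,0.0075,-0.111,0.018,0.014,0,1],[0.0412,0.0075,-0.111,0.018,0.014,0,1]]
  ]
}}

```text
time: 5.25
ee_pos: [0.542, -0.1797, 0.2388]
orientation: [0.685, 0.294, -0.03, -0.666]
force: [-0.4, -0.0, 0.2]
width: 0.007
```

{"api": "jog_arm", "payload": {
  "rows": [
    [[0.0412,0.0075,-0.111,0.018,0.014,0,1],[0.0412,0.0075,-0.111,0.018,0.014,0,1],[0.0412,0.0075,-0.111,0.018,0.014,0,1],[0.0412,0.0075,-0.111,0.018,0.014,0,1],[0.0412,0.0075,-0.111,0.018,0.014,0,1]]
  ]
}}

```text
time: 5.88
ee_pos: [0.5645, -0.1621, 0.2387]
orientation: [-0.631, 0.04, -0.279, 0.723]
force: [0.1, -0.2, -0.0]
width: 0.009
```

{"api": "jog_arm", "payload": {
  "rows": [
    [[0.0412,0.0075,-0.111,0.018,0.014,0,1],[0.0412,0.0075,-0.111,0.018,0.014,0,1],[0.0412,0.0075,-0.111,0.018,0.014,0,1],[0.0412,0.0075,-0.111,0.018,0.014,0,1],[0.0412,0.0075,-0.111,0.018,0.014,0,1]]
  ]
}}

```text
time: 6.5
ee_pos: [0.587, -0.1445, 0.2386]
orientation: [-0.442, 0.365, -0.529, 0.626]
force: [0.4, -0.6, -0.9]
width: 0.006
```

```bash
python3 - <<'E'
from h import *
s,R=st()
y=np.sin(.35)*xh-np.cos(.35)*zh;x=-yh;T=Ro.from_matrix(np.c_[x,y,np.cross(x,y)]);print((T*R.inv()).as_rotvec()/(np.pi/2))
W=toW([-.003,-.175,.068]); print((W-s['ee_pos'])/.25, W)
snap('scene','s2.png'); snap('side','d2.png')
a=cv2.imread('pics/side0.png')[160:345,215:395]
cv2.imwrite('pics/d2z.png',cv2.resize(cv2.imread('pics/d2.png')[130:310,180:420],None,fx=3,fy=3))
E
```

```text
t 6.5 tcp [ 0.587  -0.1445  0.2386] rail [-0.0039 -0.1746  0.2386] F [ 0.4  -0.59 -0.92] Fr [ 0.31 -0.64] w 0.006 q [-0.65  0.61  1.23  1.99 -1.07  0.9  -0.27]
[ 0.0063042   0.00124824 -0.01905313]
[ 0.0037823  -0.00099691 -0.68223336] [ 0.58791153 -0.14478492  0.068     ]
```

View pics/d2z.png

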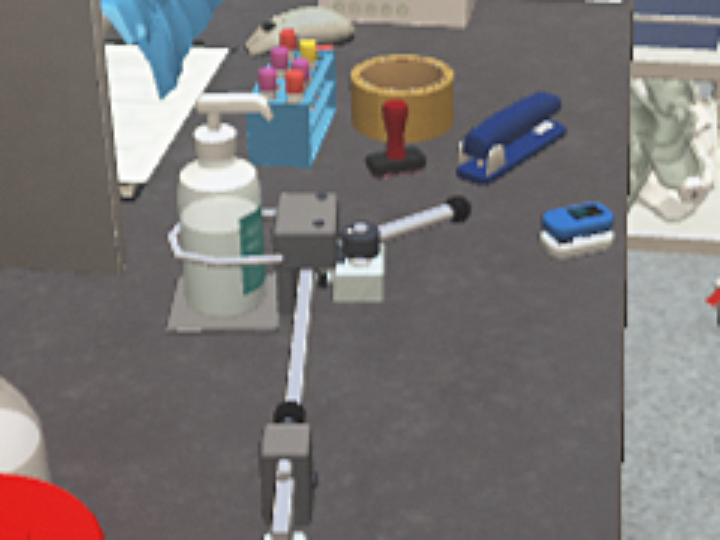

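```bash
python3 - <<'E'
from h import *
a=cv2.imread('pics/s2.png');b=cv2.imread('pics/d2.png')
for n,i in (('scene',a),('side',b)):
    u=proj(n,[.587,-.1445,.2386]); print(n,u); 
cv2.imwrite('pics/both.png',cv2.resize(np.vstack([a,b]),(600,750))[:, :])
cv2.imwrite('pics/s2b.png',a)
E
```

```text
scene [371.22681716 148.98025645]
side [281.80733973 122.77608921]
```

View pics/s2b.png

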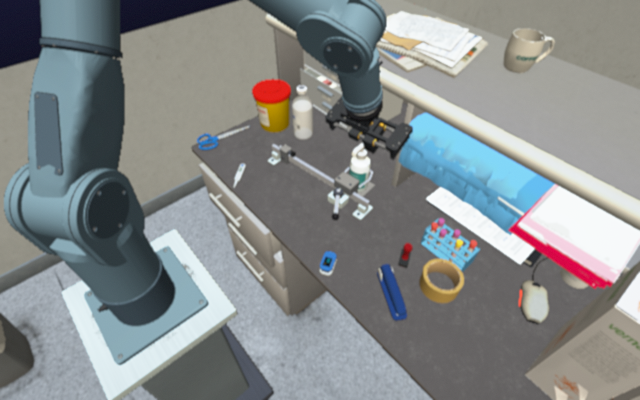

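View pics/d2.png

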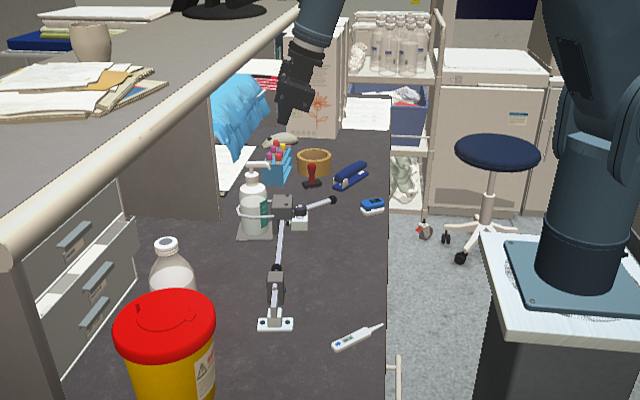

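```bash
python3 - <<'E'
from h import *
for n,uv in (('side',(269.5,166)),('side',(245,163))): print(toR(at_z(n,uv,.172)).round(3))
E
```

```text
[ 0.02  -0.102  0.172]
[ 0.071 -0.118  0.172]
```

{"api": "jog_arm", "payload": {
  "rows": [
    [[0.001,0,-0.004,0,0,-0.07,1],[0.001,0,-0.004,0,0,-0.07,1],[0.001,0,-0.004,0,0,-0.07,1],[0.001,0,-0.004,0,0,-0.07,1],[0.001,0,-0.004,0,0,-0.07,1]]
  ]
}}

```text
time: 7.22
ee_pos: [0.5865, -0.145, 0.1505]
orientation: [-0.436, 0.371, -0.535, 0.621]
force: [1.1, 0.6, 0.6]
width: 0.007
```

```bash
python3 - <<'E'
from h import *
st()
E
```

```text
t 7.22 tcp [ 0.5865 -0.145   0.1505] rail [-0.0044 -0.175   0.1505] F [1.13 0.59 0.59] Fr [1.21 0.42] w 0.007 q [-0.51  0.69  1.02  2.05 -1.26  0.76 -0.12]
```

{"api": "jog_arm", "payload": {
  "rows": [
    [[0,0,0,0,0,-0.065,1],[0,0,0,0,0,-0.065,1],[0,0,0,0,0,-0.065,1],[0,0,0,0,0,-0.065,1],[0,0,0,0,0,-0.065,1]]
  ]
}}

```text
time: 7.85
ee_pos: [0.5867, -0.145, 0.0697]
orientation: [-0.436, 0.37, -0.535, 0.621]
force: [-0.3, 0.0, 0.6]
width: 0.004
```

```bash
python3 - <<'E'
from h import *
s,R=st()
y=np.sin(.35)*xh-np.cos(.35)*zh;x=-yh;T=Ro.from_matrix(np.c_[x,y,np.cross(x,y)]);print((T*R.inv()).as_rotvec()/(np.pi/2))
snap('scene','s3.png'); p,_=snap('side','d3.png')
cv2.imwrite('pics/d3z.png',cv2.resize(cv2.imread('pics/d3.png')[100:310,180:420],None,fx=2.5,fy=2.5))
E
```

```text
t 7.85 tcp [ 0.5867 -0.145   0.0697] rail [-0.0042 -0.1751  0.0697] F [-0.26  0.01  0.56] Fr [-0.26  0.05] w 0.004 q [-0.17  0.66  0.52  2.06 -1.3   0.44 -0.02]
[ 0.00398361  0.0019435  -0.00501011]
```

View pics/d3z.png

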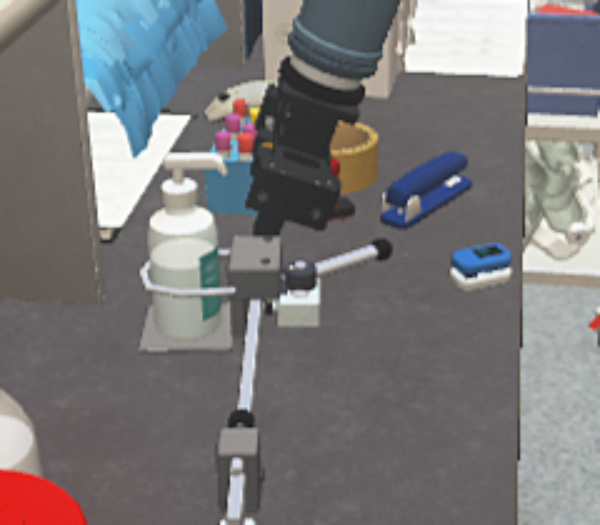

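{"api": "jog_arm", "payload": {
  "rows": [
    [[0,0,0,-0.0017,0.0119,0,1],[0,0,0,-0.0017,0.0119,0,1],[0,0,0,-0.0017,0.0119,0,1],[0,0,0,-0.0017,0.0119,0,1],[0,0,0,0,0,0,1]]
  ]
}}

```text
time: 8.57
ee_pos: [0.585, -0.1326, 0.07]
orientation: [-0.435, 0.372, -0.536, 0.62]
force: [-0.4, -0.1, 0.0]
width: 0.005
```

{"api": "jog_arm", "payload": {
  "rows": [
    [[0,0,0,-0.0012,0.0079,0,1],[0,0,0,-0.0012,0.0079,0,1],[0,0,0,-0.0012,0.0079,0,1],[0,0,0,-0.0012,0.0079,0,1],[0,0,0,-0.0012,0.0079,0,1]]
  ]
}}

```text
time: 9.2
ee_pos: [0.5835, -0.1232, 0.0699]
orientation: [-0.435, 0.372, -0.536, 0.62]
force: [-0.2, -1.8, 0.0]
width: 0.005
```

{"api": "jog_arm", "payload": {
  "rows": [
    [[0,0,0,-0.0012,0.0079,0,1],[0,0,0,-0.0012,0.0079,0,1],[0,0,0,-0.0012,0.0079,0,1],[0,0,0,-0.0012,0.0079,0,1],[0,0,0,-0.0012,0.0079,0,1]]
  ]
}}

```text
time: 9.82
ee_pos: [0.582, -0.1134, 0.07]
orientation: [-0.435, 0.372, -0.536, 0.62]
force: [1.1, -4.0, -1.0]
width: 0.008
```

```bash
python3 - <<'E'
from h import *
s,R=st()
for n in ('scene','side'):
  arm.camera(n)
  for t,z in (('holder',0),('cam_dot',.074)): print(n,t,[(toR(at_z(n,r['xy'],z)).round(3),round(r['conf'],2)) for r in arm.place_of(t,n)[:1]])
E
```

```text
t 9.82 tcp [ 0.582  -0.1134  0.07  ] rail [-0.0043 -0.1431  0.07  ] F [ 1.15 -3.95 -1.03] Fr [ 0.56 -4.08] w 0.008 q [-0.21  0.63  0.49  2.1  -1.3   0.39 -0.07]
scene holder [(array([ 0.002, -0.096,  0.   ]), 0.85)]
scene cam_dot [(array([-0.03 , -0.097,  0.074]), 0.47)]
side holder [(array([-0.006, -0.096,  0.   ]), 0.79)]
side cam_dot [(array([-0.033, -0.093,  0.074]), 0.65)]
```

```bash
python3 - <<'E'
from h import *
a=cv2.imread('pics/side0.png')[255:300,255:300]; b=cv2.imread('pics/scene0.png')[140:170,270:305]
cv2.imwrite('pics/bz.png',np.hstack([cv2.resize(a,(400,400),interpolation=0),cv2.resize(b,(400,343),interpolation=0)[:343] if 0 else cv2.resize(b,(400,400),interpolation=0)]))
E
```

```text
(no output)
```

View pics/bz.png

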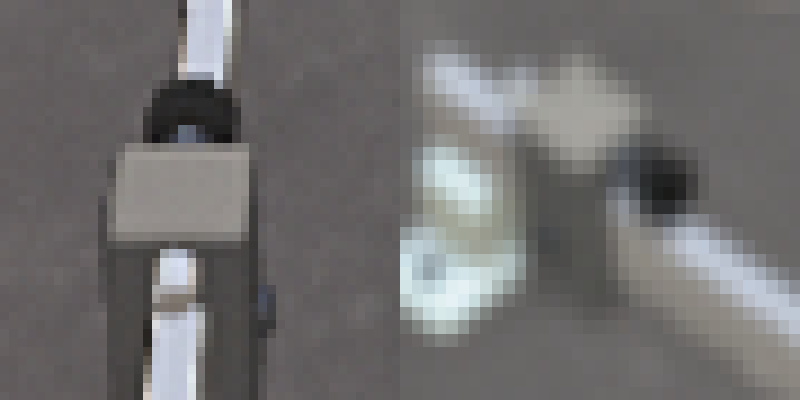

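```bash
python3 - <<'E'
from h import *
for uv,z in [((276.4,264),.073),((276,271.1),.072),((275,282.2),.072)]: print(toR(at_z('side',uv,z)).round(4))
# scene: right edge of buffer centre
for uv in [(296.,154.5),(293.3,154),(295,157)]: print(toR(at_z('scene',uv,.064)).round(4))
E
```

```text
[-0.0029  0.0998  0.073 ]
[-0.0034  0.1195  0.072 ]
[-0.0037  0.1509  0.072 ]
[0.0041 0.0927 0.064 ]
[0.0004 0.1006 0.064 ]
[-0.0064  0.087   0.064 ]
```

{"api": "jog_arm", "payload": {
  "rows": [
    [[0,0,0,-0.0023,0.0158,0,1],[0,0,0,-0.0029,0.0198,0,1],[0,0,0,-0.0029,0.0198,0,1],[0,0,0,-0.0029,0.0198,0,1],[0,0,0,-0.0029,0.0198,0,1]]
  ]
}}

```text
time: 10.75
ee_pos: [0.5785, -0.0893, 0.07]
orientation: [-0.435, 0.372, -0.536, 0.62]
force: [1.0, -4.0, -0.6]
width: 0.008
```

{"api": "jog_arm", "payload": {
  "rows": [
    [[0,0,0,-0.0029,0.0198,0,1],[0,0,0,-0.0029,0.0198,0,1],[0,0,0,-0.0029,0.0198,0,1],[0,0,0,-0.0029,0.0198,0,1],[0,0,0,-0.0029,0.0198,0,1]]
  ]
}}

```text
time: 11.38
ee_pos: [0.5748, -0.0646, 0.0699]
orientation: [-0.435, 0.372, -0.536, 0.62]
force: [-0.3, -3.9, -0.6]
width: 0.002
```

{"api": "jog_arm", "payload": {
  "rows": [
    [[0,0,0,-0.0029,0.0198,0,1],[0,0,0,-0.0029,0.0198,0,1],[0,0,0,-0.0029,0.0198,0,1],[0,0,0,-0.0029,0.0198,0,1],[0,0,0,-0.0029,0.0198,0,1]]
  ]
}}

```text
time: 12.0
ee_pos: [0.5712, -0.0398, 0.0699]
orientation: [-0.435, 0.372, -0.536, 0.62]
force: [0.4, -3.8, 0.3]
width: 0.004
```

{"api": "jog_arm", "payload": {
  "rows": [
    [[0,0,0,-0.0029,0.0198,0,1],[0,0,0,-0.0029,0.0198,0,1],[0,0,0,-0.0029,0.0198,0,1],[0,0,0,-0.0029,0.0198,0,1],[0,0,0,-0.0029,0.0198,0,1]]
  ]
}}

```text
time: 12.62
ee_pos: [0.5675, -0.0151, 0.0699]
orientation: [-0.435, 0.372, -0.536, 0.62]
force: [-0.1, -3.6, -0.1]
width: 0.003
```

{"api": "jog_arm", "payload": {
  "rows": [
    [[0,0,0,-0.0029,0.0198,0,1],[0,0,0,-0.0029,0.0198,0,1],[0,0,0,-0.0029,0.0198,0,1],[0,0,0,-0.0029,0.0198,0,1],[0,0,0,-0.0023,0.0158,0,1]]
  ]
}}

```text
time: 13.25
ee_pos: [0.564, 0.0088, 0.0699]
orientation: [-0.435, 0.372, -0.536, 0.62]
force: [-0.5, -4.3, 0.5]
width: 0.004
```

```bash
python3 - <<'E'
from h import *
s,R=st()
snap('side','d4.png')
cv2.imwrite('pics/d4z.png',cv2.resize(cv2.imread('pics/d4.png')[160:310,180:380],None,fx=3.5,fy=3.5))
E
```

```text
t 13.25 tcp [0.564  0.0088 0.0699] rail [-0.0044 -0.0196  0.0699] F [-0.49 -4.25  0.46] Fr [-1.1  -4.14] w 0.004 q [-0.4   0.58  0.4   2.18 -1.3   0.23 -0.28]
```

View pics/d4z.png

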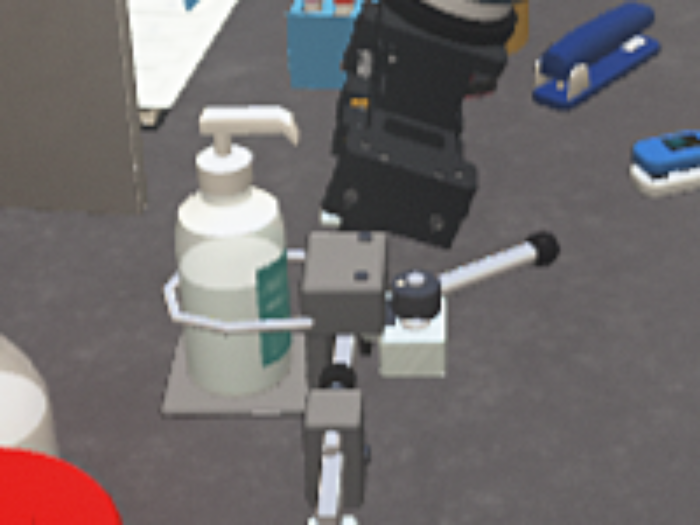

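The saddle's left face is about 40 mm short of the buffer, and the push has been a steady 4 N. Joint 6 is nearing its limit, so I'll ease the tilt a little.

{"api": "jog_arm", "payload": {
  "rows": [
    [[-0.0018,0.0126,0,-0.004,-0.0006,0,1],[-0.0018,0.0126,0,-0.004,-0.0006,0,1],[-0.0018,0.0126,0,-0.004,-0.0006,0,1],[-0.0018,0.0126,0,-0.004,-0.0006,0,1],[-0.0018,0.0126,0,-0.004,-0.0006,0,1]]
  ]
}}

```text
time: 13.92
ee_pos: [0.5596, 0.009, 0.07]
orientation: [-0.465, 0.399, -0.516, 0.599]
force: [1.9, -0.3, -0.3]
width: 0.002
```

```bash
python3 - <<'E'
from h import *
st()
E
```

```text
t 13.93 tcp [0.5596 0.009  0.07  ] rail [-0.0087 -0.0187  0.07  ] F [ 1.94 -0.29 -0.26] Fr [ 1.88 -0.57] w 0.002 q [-0.57  0.64  0.61  2.12 -1.07  0.41 -0.53]
```

{"api": "jog_arm", "payload": {
  "rows": [
    [[0,0,0,-0.0017,0.0119,0,1],[0,0,0,-0.0017,0.0119,0,1],[0,0,0,-0.0017,0.0119,0,1],[0,0,0,-0.0017,0.0119,0,1],[0,0,0,-0.0017,0.0119,0,1]]
  ]
}}

```text
time: 14.55
ee_pos: [0.5575, 0.0226, 0.0701]
orientation: [-0.465, 0.399, -0.517, 0.598]
force: [4.2, -3.3, -1.3]
width: 0.005
```

{"api": "jog_arm", "payload": {
  "rows": [
    [[0,0,0,-0.0012,0.0079,0,1],[0,0,0,-0.0012,0.0079,0,1],[0,0,0,-0.0006,0.004,0,1],[0,0,0,-0.0006,0.004,0,1],[0,0,0,-0.0006,0.004,0,1]]
  ]
}}

```text
time: 15.18
ee_pos: [0.5564, 0.0294, 0.0702]
orientation: [-0.465, 0.399, -0.517, 0.598]
force: [4.4, -3.3, -1.4]
width: 0.008
```

```bash
python3 - <<'E'
from h import *
st()
snap('side','d5.png')
cv2.imwrite('pics/d5z.png',cv2.resize(cv2.imread('pics/d5.png')[200:300,220:350],None,fx=5,fy=5))
E
```

```text
t 15.18 tcp [0.5564 0.0294 0.0702] rail [-0.0089  0.002   0.0702] F [ 4.42 -3.25 -1.35] Fr [ 3.9  -3.86] w 0.008 q [-0.62  0.64  0.62  2.13 -1.07  0.4  -0.58]
```

View pics/d5z.png

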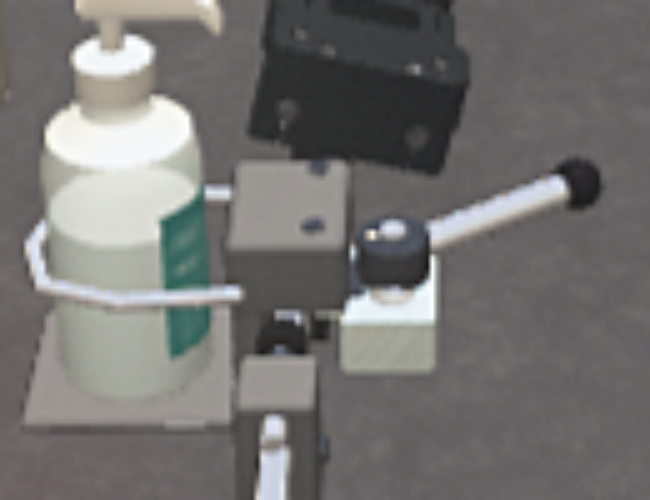

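{"api": "jog_arm", "payload": {
  "rows": [
    [[0,0,0,-0.0009,0.006,0,1],[0,0,0,-0.0009,0.006,0,1],[0,0,0,-0.0009,0.006,0,1],[0,0,0,-0.0009,0.006,0,1],[0,0,0,-0.0009,0.006,0,1]]
  ]
}}

```text
time: 15.85
ee_pos: [0.5552, 0.0369, 0.0701]
orientation: [-0.465, 0.399, -0.517, 0.598]
force: [3.7, -2.8, -1.0]
width: 0.005
```

{"api": "jog_arm", "payload": {
  "rows": [
    [[0,0,0,-0.0003,0.002,0,1],[0,0,0,-0.0003,0.002,0,1],[0,0,0,-0.0003,0.002,0,1],[0,0,0,-0.0003,0.002,0,1],[0,0,0,-0.0003,0.002,0,1]]
  ]
}}

```text
time: 16.48
ee_pos: [0.5548, 0.0394, 0.0701]
orientation: [-0.465, 0.399, -0.517, 0.598]
force: [3.0, -3.3, -0.8]
width: 0.006
```

{"api": "jog_arm", "payload": {
  "rows": [
    [[0,0,0,-0.0003,0.002,0,1],[0,0,0,-0.0003,0.002,0,1],[0,0,0,-0.0003,0.002,0,1],[0,0,0,-0.0003,0.002,0,1],[0,0,0,-0.0003,0.002,0,1]]
  ]
}}

```text
time: 17.1
ee_pos: [0.5545, 0.0418, 0.0701]
orientation: [-0.465, 0.399, -0.517, 0.598]
force: [4.1, -3.6, -0.7]
width: 0.003
```

{"api": "jog_arm", "payload": {
  "rows": [
    [[0,0,0,-0.0003,0.002,0,1],[0,0,0,-0.0003,0.002,0,1],[0,0,0,-0.0003,0.002,0,1],[0,0,0,-0.0003,0.002,0,1],[0,0,0,-0.0003,0.002,0,1]]
  ]
}}

```text
time: 17.73
ee_pos: [0.5541, 0.0444, 0.0701]
orientation: [-0.465, 0.399, -0.517, 0.598]
force: [4.2, -3.7, -0.4]
width: 0.004
```

{"api": "jog_arm", "payload": {
  "rows": [
    [[0,0,0,-0.0003,0.002,0,1],[0,0,0,-0.0003,0.002,0,1],[0,0,0,-0.0003,0.002,0,1],[0,0,0,-0.0003,0.002,0,1],[0,0,0,-0.0003,0.002,0,1]]
  ]
}}

```text
time: 18.35
ee_pos: [0.5537, 0.0468, 0.0701]
orientation: [-0.465, 0.399, -0.517, 0.598]
force: [4.3, -2.6, -1.2]
width: 0.004
```

{"api": "jog_arm", "payload": {
  "rows": [
    [[0,0,0,-0.0003,0.002,0,1],[0,0,0,-0.0003,0.002,0,1],[0,0,0,-0.0003,0.002,0,1],[0,0,0,-0.0003,0.002,0,1],[0,0,0,-0.0003,0.002,0,1]]
  ]
}}

```text
time: 18.98
ee_pos: [0.5534, 0.0491, 0.0701]
orientation: [-0.465, 0.399, -0.517, 0.598]
force: [4.5, -3.6, -0.6]
width: 0.003
```

{"api": "jog_arm", "payload": {
  "rows": [
    [[0,0,0,-0.0003,0.002,0,1],[0,0,0,-0.0003,0.002,0,1],[0,0,0,-0.0003,0.002,0,1],[0,0,0,-0.0003,0.002,0,1],[0,0,0,-0.0003,0.002,0,1]]
  ]
}}

```text
time: 19.6
ee_pos: [0.5533, 0.05, 0.0702]
orientation: [-0.465, 0.398, -0.518, 0.597]
force: [4.0, -8.3, -2.0]
width: 0.003
```

The buffer has been met: the push force rose from 3.6 to 8.3 N. I'll press a little more and hold.

{"api": "jog_arm", "payload": {
  "rows": [
    [[0,0,0,-0.0002,0.002,0,1],[0,0,0,-0.0002,0.002,0,1],[0,0,0,0,0,0,1],[0,0,0,0,0,0,1],[0,0,0,0,0,0,1]]
  ]
}}

```text
time: 20.23
ee_pos: [0.5532, 0.0504, 0.0702]
orientation: [-0.465, 0.398, -0.519, 0.597]
force: [5.4, -7.6, -2.3]
width: 0.003
```

```bash
python3 - <<'E'
from h import *
st()
E
```

```text
t 20.23 tcp [0.5532 0.0504 0.0702] rail [-0.0091  0.0231  0.0702] F [ 5.45 -7.62 -2.26] Fr [ 4.29 -8.33] w 0.003 q [-0.68  0.64  0.64  2.13 -1.07  0.39 -0.63]
```

{"api": "jog_arm", "payload": {
  "rows": [
    [[0,0,0,-0.0003,0.002,0,1],[0,0,0,-0.0003,0.002,0,1],[0,0,0,-0.0003,0.002,0,1],[0,0,0,-0.0003,0.002,0,1],[0,0,0,0,0,0,1]]
  ]
}}

```text
time: 20.85
ee_pos: [0.5531, 0.0511, 0.0702]
orientation: [-0.465, 0.398, -0.52, 0.596]
force: [5.8, -11.6, -3.1]
width: 0.003
```

```bash
python3 - <<'E'
from h import *
st()
snap('side','d6.png'); snap('scene','s6.png')
cv2.imwrite('pics/d6z.png',np.hstack([cv2.resize(cv2.imread('pics/d6.png')[200:300,220:350],None,fx=3,fy=3),cv2.resize(cv2.imread('pics/s6.png')[120:220,250:380],None,fx=3,fy=3)]))
E
```

```text
t 20.85 tcp [0.5531 0.0511 0.0702] rail [-0.0091  0.0238  0.0702] F [  5.84 -11.64  -3.08] Fr [  4.09 -12.37] w 0.003 q [-0.68  0.64  0.64  2.13 -1.07  0.39 -0.63]
```

View pics/d6z.png

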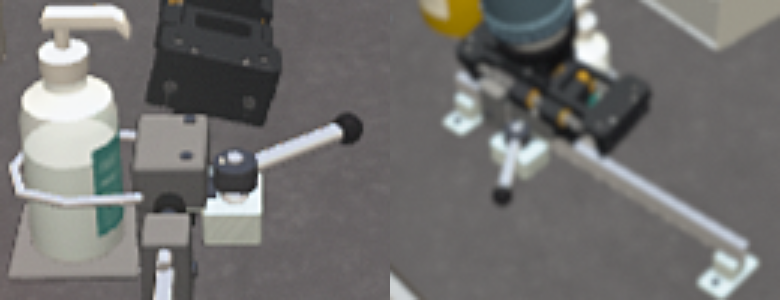

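The holder bears on the buffer: the push is 12.4 N, of which about 8 N is on the buffer, and the pictures show the saddle touching it. I'll back off gently and re-measure for the lever.

{"api": "jog_arm", "payload": {
  "rows": [
    [[0,0,0,0.0006,-0.004,0,1],[0,0,0,0.0006,-0.004,0,1],[0,0,0,0.0012,-0.008,0,1],[0,0,0,0.0046,-0.032,0,1],[0,0,0,0.0058,-0.04,0,1]]
  ]
}}

```text
time: 21.58
ee_pos: [0.5545, 0.0335, 0.0694]
orientation: [-0.466, 0.399, -0.515, 0.598]
force: [1.0, 0.1, -0.2]
width: 0.006
```

```bash
python3 - <<'E'
from h import *
st()
for n in ('side','scene'):
    snap(n,n+'7.png')
    for t,z in (('holder',0),('cam_dot',.074),('lever_pivot',.065),('lever_knob',.065)): print(n,t,[(np.round(r['xy'],1),toR(at_z(n,r['xy'],z)).round(4),round(r['conf'],2)) for r in arm.place_of(t,n)[:1]])
cv2.imwrite('pics/d7z.png',np.hstack([cv2.resize(cv2.imread('pics/side7.png')[220:290,255:345],None,fx=4.4,fy=4.4),cv2.resize(cv2.imread('pics/scene7.png')[140:210,255:345],None,fx=4.4,fy=4.4)]))
E
```

```text
t 21.57 tcp [0.5545 0.0335 0.0694] rail [-0.0102  0.0063  0.0694] F [ 1.01  0.13 -0.2 ] Fr [ 1.02 -0.02] w 0.006 q [-0.63  0.64  0.62  2.13 -1.07  0.4  -0.58]
side holder [(array([278.2, 286.6]), array([-0.0016,  0.0692,  0.    ]), 0.89)]
side cam_dot [(array([291.4, 254.4]), array([-0.0284,  0.0716,  0.074 ]), 0.96)]
side lever_pivot [(array([297.7, 259.9]), array([-0.0398,  0.0762,  0.065 ]), 0.96)]
side lever_knob [(array([335.6, 242.2]), array([-0.111 ,  0.0181,  0.065 ]), 0.69)]
scene holder [(array([297.8, 176. ]), array([-0.0154,  0.0705,  0.    ]), 0.76)]
scene cam_dot [(array([295.4, 159.7]), array([-0.0224,  0.0695,  0.074 ]), 0.51)]
scene lever_pivot [(array([291.4, 164.2]), array([-0.038,  0.072,  0.065]), 0.42)]
scene lever_knob [(array([286. , 183.5]), array([-0.107 ,  0.0272,  0.065 ]), 0.56)]
```

View pics/d7z.png

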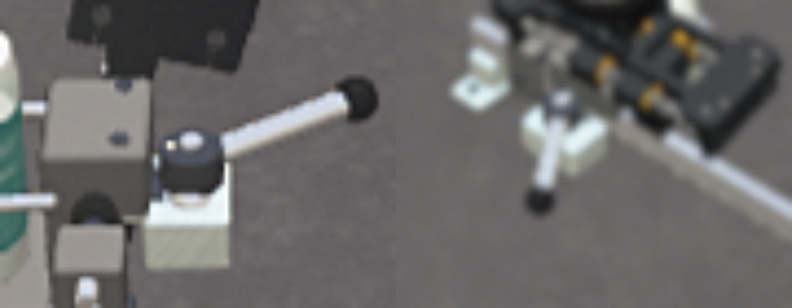

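```bash
cat >> h.py <<'E'
def plan(pv,phi,r,d,z):
    u=np.array([-np.cos(phi),np.sin(phi)]);t=np.array([np.sin(phi),np.cos(phi)])
    q=np.array(pv)+r*u-d*t; W=toW([q[0],q[1],z]); tw=t[0]*xh+t[1]*yh
    x=-tw;y=-zh; return W,Ro.from_matrix(np.c_[x,y,np.cross(x,y)])
E
python3 - <<'E'
from h import *
s,R=st(); W,T=plan((-.0385,.0715),-.62,.064,.036,.058)
print((T*R.inv()).as_rotvec()/(np.pi/2)/10, (W-s['ee_pos'])/.25/10, W, toR(W))
E
```

```text
t 22.07 tcp [0.5554 0.0333 0.0699] rail [-0.0094  0.0059  0.0699] F [ 0.21  0.74 -0.4 ] Fr [0.31 0.7 ] w 0.005 q [-0.63  0.64  0.62  2.13 -1.07  0.4  -0.59]
[-0.00697766  0.01470789  0.03901262] [-0.02380731 -0.00384376 -0.00475047] [0.49583845 0.02365691 0.058     ] [-0.06967096  0.00501413  0.058     ]
```

{"api": "jog_arm", "payload": {
  "rows": [
    [[0,0,0,-0.04,-0.0064,0,1],[-0.007,0.0147,0.039,-0.04,-0.0064,0,1],[-0.007,0.0147,0.039,-0.04,-0.0064,0,1],[-0.007,0.0147,0.039,-0.04,-0.0064,0,1],[-0.007,0.0147,0.039,-0.04,-0.0064,0,1]]
  ]
}}

```text
time: 22.7
ee_pos: [0.5044, 0.0248, 0.0699]
orientation: [-0.547, 0.354, -0.426, 0.627]
force: [0.3, -0.6, -0.9]
width: 0.006
```

{"api": "jog_arm", "payload": {
  "rows": [
    [[-0.007,0.0147,0.039,-0.0381,-0.0064,-0.01,1],[-0.007,0.0147,0.039,0,0,-0.01,1],[-0.007,0.0147,0.039,0,0,-0.01,1],[-0.007,0.0147,0.039,0,0,-0.01,1],[-0.0139,0.0294,0.078,0,0,-0.0075,1]]
  ]
}}

```text
time: 23.32
ee_pos: [0.4957, 0.0231, 0.0578]
orientation: [0.652, -0.276, 0.275, -0.65]
force: [-0.8, -0.4, 0.5]
width: 0.003
```

```bash
python3 - <<'E'
from h import *
s,R=st(); W,T=plan((-.0385,.0715),-.62,.064,.036,.058)
print((T*R.inv()).as_rotvec()/(np.pi/2), (W-s['ee_pos'])/.25)
for n in ('side','scene'): snap(n,n+'8.png')
cv2.imwrite('pics/d8z.png',np.hstack([cv2.resize(cv2.imread('pics/side8.png')[200:290,255:375],None,fx=3.3,fy=3.3),cv2.resize(cv2.imread('pics/scene8.png')[120:210,245:365],None,fx=3.3,fy=3.3)]))
pv=(-.0385,.0715)
W0,T0=plan(pv,-.62,.064,.0235,.058)
for phi in (-.4,-.2,0,.2,.4,.6,.8,1.0):
    W,T=plan(pv,phi,.064,.0235,.058); print(phi,((W-W0)/.25).round(4),'rail',toR(W).round(4)); W0=W
E
```

```text
t 23.32 tcp [0.4957 0.0231 0.0578] rail [-0.0699  0.0045  0.0578] F [-0.78 -0.41  0.47] Fr [-0.83 -0.29] w 0.003 q [-0.63  0.67  0.64  2.08 -0.7   0.62 -0.3 ]
[ 0.00087263 -0.00121005 -0.00269153] [0.00049581 0.00223933 0.00084289]
-0.4 [-0.0506  0.032   0.    ] rail [-0.0883  0.0249  0.058 ]
-0.2 [-0.039  0.038  0.   ] rail [-0.0966  0.0358  0.058 ]
0 [-0.0306  0.045   0.    ] rail [-0.1025  0.048   0.058 ]
0.2 [-0.0211  0.0502  0.    ] rail [-0.1059  0.0612  0.058 ]
0.4 [-0.0107  0.0534  0.    ] rail [-0.1066  0.0748  0.058 ]
0.6 [0.0001 0.0545 0.    ] rail [-0.1046  0.0882  0.058 ]
0.8 [0.011  0.0533 0.    ] rail [-0.0999  0.101   0.058 ]
1.0 [0.0213 0.0501 0.    ] rail [-0.0929  0.1127  0.058 ]
```

View pics/d8z.png

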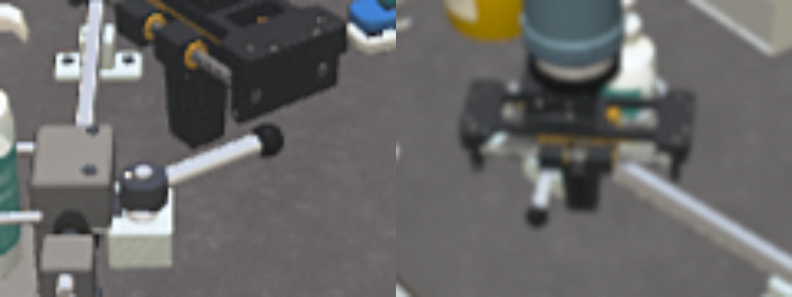

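{"api": "jog_arm", "payload": {
  "rows": [
    [[0,0,0,-0.0069,0.0076,0,1],[0,0,0,-0.0069,0.0076,0,1],[0,0,0,-0.0069,0.0076,0,1],[0,0,0,-0.0069,0.0076,0,1],[0,0,0,-0.0069,0.0076,0,1]]
  ]
}}

```text
time: 24.05
ee_pos: [0.4871, 0.033, 0.0581]
orientation: [-0.65, 0.277, -0.278, 0.65]
force: [-0.2, -0.1, -0.4]
width: 0.0
```

{"api": "jog_arm", "payload": {
  "rows": [
    [[0,0,-0.028,-0.0101,0.0064,0,1],[0,0,-0.028,-0.0101,0.0064,0,1],[0,0,-0.028,-0.0101,0.0064,0,1],[0,0,-0.028,-0.0101,0.0064,0,1],[0,0,-0.028,-0.0101,0.0064,0,1]]
  ]
}}

```text
time: 24.68
ee_pos: [0.4746, 0.041, 0.0581]
orientation: [0.616, -0.348, 0.348, -0.616]
force: [0.3, -0.7, 0.9]
width: 0.007
```

{"api": "jog_arm", "payload": {
  "rows": [
    [[0,0,-0.0255,-0.0078,0.0076,0,1],[0,0,-0.0255,-0.0078,0.0076,0,1],[0,0,-0.0255,-0.0078,0.0076,0,1],[0,0,-0.0255,-0.0078,0.0076,0,1],[0,0,-0.0255,-0.0078,0.0076,0,1]]
  ]
}}

```text
time: 25.3
ee_pos: [0.4649, 0.0505, 0.0581]
orientation: [0.578, -0.407, 0.408, -0.578]
force: [0.9, 0.2, -0.1]
width: 0.006
```

```bash
python3 - <<'E'
from h import *
s,R=st()
W,T=plan((-.0385,.0715),-.2,.064,.0235,.058)
print((T*R.inv()).as_rotvec()/(np.pi/2), (W-s['ee_pos'])/.25)
for n in ('side','scene'): snap(n,n+'9.png')
cv2.imwrite('pics/d9z.png',np.hstack([cv2.resize(cv2.imread('pics/side9.png')[200:290,255:375],None,fx=3.3,fy=3.3),cv2.resize(cv2.imread('pics/scene9.png')[120:210,245:365],None,fx=3.3,fy=3.3)]))
E
```

```text
t 25.3 tcp [0.4649 0.0505 0.0581] rail [-0.0964  0.036   0.0581] F [ 0.9   0.19 -0.06] Fr [0.92 0.06] w 0.006 q [-0.78  0.68  0.75  2.15 -0.82  0.62 -0.67]
[0.00028639 0.00033224 0.0022109 ] [-0.00036782 -0.00117679 -0.00027755]
```

View pics/d9z.png

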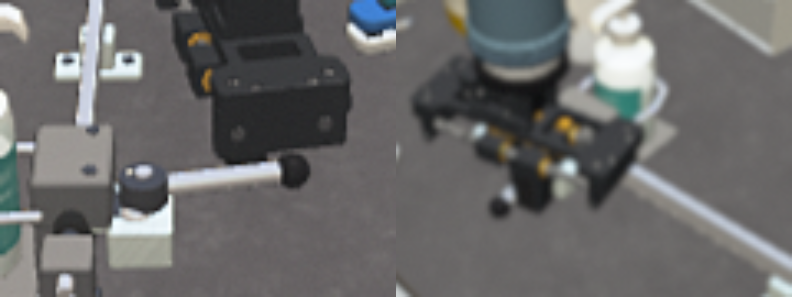

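The lever is following the fingers with almost no force, so I'll continue round the arc.

{"api": "jog_arm", "payload": {
  "rows": [
    [[0,0,-0.0255,-0.0061,0.009,0,1],[0,0,-0.0255,-0.0061,0.009,0,1],[0,0,-0.0255,-0.0061,0.009,0,1],[0,0,-0.0255,-0.0061,0.009,0,1],[0,0,-0.0255,-0.0061,0.009,0,1]]
  ]
}}

```text
time: 26.02
ee_pos: [0.4576, 0.0612, 0.0582]
orientation: [0.534, -0.463, 0.464, -0.534]
force: [1.3, -4.2, 1.6]
width: 0.004
```

{"api": "jog_arm", "payload": {
  "rows": [
    [[0,0,-0.0255,-0.0042,0.01,0,1],[0,0,-0.0255,-0.0042,0.01,0,1],[0,0,-0.0255,-0.0042,0.01,0,1],[0,0,-0.0255,-0.0042,0.01,0,1],[0,0,-0.0255,-0.0042,0.01,0,1]]
  ]
}}

```text
time: 26.65
ee_pos: [0.4528, 0.0731, 0.0584]
orientation: [0.485, -0.514, 0.516, -0.485]
force: [2.4, -6.8, 1.4]
width: 0.005
```

{"api": "jog_arm", "payload": {
  "rows": [
    [[0,0,-0.0255,-0.0021,0.0107,0,1],[0,0,-0.0255,-0.0021,0.0107,0,1],[0,0,-0.0255,-0.0021,0.0107,0,1],[0,0,-0.0255,-0.0021,0.0107,0,1],[0,0,-0.0255,-0.0021,0.0107,0,1]]
  ]
}}

```text
time: 27.28
ee_pos: [0.4505, 0.086, 0.0585]
orientation: [0.431, -0.559, 0.562, -0.431]
force: [3.0, -7.6, 2.1]
width: 0.007
```

```bash
python3 - <<'E'
from h import *
s,R=st()
W,T=plan((-.0385,.0715),.4,.064,.0235,.058)
print((T*R.inv()).as_rotvec()/(np.pi/2), (W-s['ee_pos'])/.25)
for n in ('side','scene'): snap(n,n+'10.png')
cv2.imwrite('pics/d10z.png',np.hstack([cv2.resize(cv2.imread('pics/side10.png')[200:290,255:375],None,fx=3.3,fy=3.3),cv2.resize(cv2.imread('pics/scene10.png')[120:210,245:365],None,fx=3.3,fy=3.3)]))
E
```

```text
t 27.27 tcp [0.4505 0.086  0.0585] rail [-0.1055  0.0733  0.0585] F [ 2.97 -7.58  2.09] Fr [ 1.84 -7.93] w 0.007 q [-0.97  0.74  0.89  2.18 -0.97  0.69 -1.22]
[0.00185898 0.00174692 0.00367606] [-0.00514217  0.00518863 -0.00183514]
```

View pics/d10z.png

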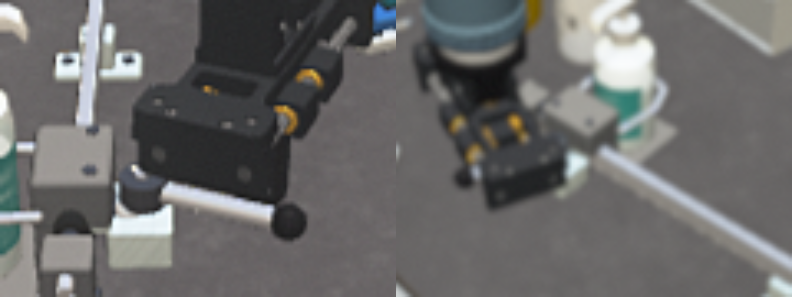

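{"api": "jog_arm", "payload": {
  "rows": [
    [[0,0,-0.0255,0,0.0109,0,1],[0,0,-0.0255,0,0.0109,0,1],[0,0,-0.0255,0,0.0109,0,1],[0,0,-0.0255,0,0.0109,0,1],[0,0,-0.0255,0,0.0109,0,1]]
  ]
}}

```text
time: 28.0
ee_pos: [0.4502, 0.0998, 0.0584]
orientation: [0.373, -0.6, 0.602, -0.373]
force: [2.3, -8.0, 2.7]
width: 0.001
```

```bash
python3 - <<'E'
from h import *
st()
E
```

```text
t 28.0 tcp [0.4502 0.0998 0.0584] rail [-0.1038  0.0869  0.0584] F [ 2.29 -7.97  2.74] Fr [ 1.11 -8.22] w 0.001 q [-1.02  0.78  0.94  2.17 -1.01  0.72 -1.41]
```

{"api": "jog_arm", "payload": {
  "rows": [
    [[0,0,-0.0255,0.0022,0.0107,0,1],[0,0,-0.0255,0.0022,0.0107,0,1],[0,0,-0.0255,0.0022,0.0107,0,1],[0,0,-0.0255,0.0022,0.0107,0,1],[0,0,-0.0255,0.0022,0.0107,0,1]]
  ]
}}

```text
time: 28.62
ee_pos: [0.4518, 0.1143, 0.0579]
orientation: [0.311, -0.635, 0.635, -0.311]
force: [0.3, -4.3, 0.1]
width: 0.002
```

```bash
python3 - <<'E'
from h import *
s,R=st()
W,T=plan((-.0385,.0715),.8,.064,.0235,.058)
print((T*R.inv()).as_rotvec()/(np.pi/2), (W-s['ee_pos'])/.25)
for n in ('side','scene'): snap(n,n+'11.png')
cv2.imwrite('pics/d11z.png',np.hstack([cv2.resize(cv2.imread('pics/side11.png')[200:290,255:375],None,fx=3.3,fy=3.3),cv2.resize(cv2.imread('pics/scene11.png')[120:210,245:365],None,fx=3.3,fy=3.3)]))
E
```

```text
t 28.62 tcp [0.4518 0.1143 0.0579] rail [-0.1001  0.1011  0.0579] F [ 0.27 -4.3   0.15] Fr [-0.36 -4.29] w 0.002 q [-1.07  0.81  0.98  2.16 -1.05  0.77 -1.61]
[ 0.00062158 -0.00040073  0.00326901] [ 0.00059954 -0.00018899  0.00022259]
```

View pics/d11z.png

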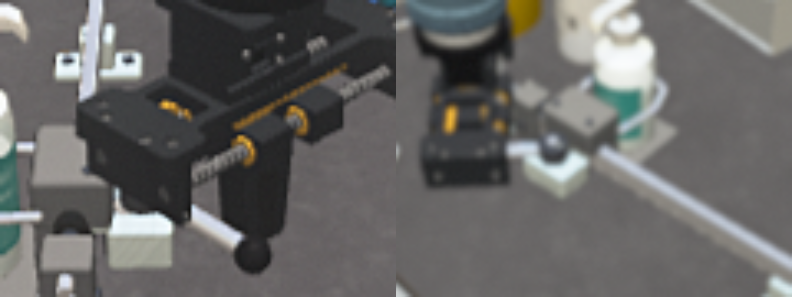

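{"api": "jog_arm", "payload": {
  "rows": [
    [[0,0,-0.0255,0.0043,0.01,0,1],[0,0,-0.0255,0.0043,0.01,0,1],[0,0,-0.0255,0.0043,0.01,0,1],[0,0,-0.0255,0.0043,0.01,0,1],[0,0,-0.0255,0.0043,0.01,0,1]]
  ]
}}

```text
time: 29.35
ee_pos: [0.457, 0.1283, 0.0578]
orientation: [-0.247, 0.663, -0.662, 0.247]
force: [0.8, 0.4, 0.1]
width: 0.006
```

```bash
python3 - <<'E'
from h import *
s,R=st()
for n in ('side','scene'): snap(n,n+'12.png')
cv2.imwrite('pics/d12z.png',np.hstack([cv2.resize(cv2.imread('pics/side12.png')[200:290,255:375],None,fx=3.3,fy=3.3),cv2.resize(cv2.imread('pics/scene12.png')[120:210,245:365],None,fx=3.3,fy=3.3)]))
E
```

```text
t 29.35 tcp [0.457  0.1283 0.0578] rail [-0.093   0.1142  0.0578] F [0.85 0.36 0.07] Fr [0.89 0.24] w 0.006 q [-1.11  0.85  1.01  2.14 -1.08  0.81 -1.81]
```

View pics/d12z.png

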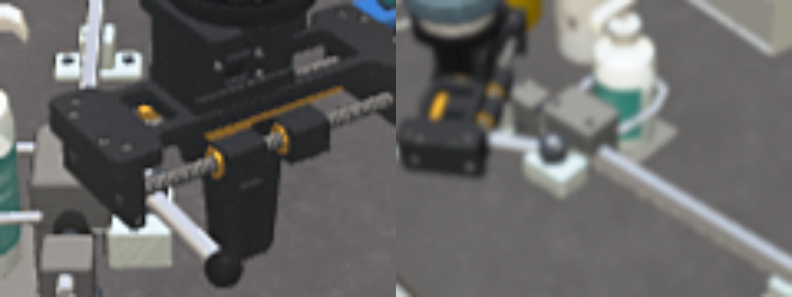

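The resistance dropped to zero, so the lever has snapped. I'll back off and lift clear to check.

{"api": "jog_arm", "payload": {
  "rows": [
    [[0,0,0,-0.02,-0.0175,0,1],[0,0,0,-0.02,-0.0175,0,1],[0,0,0,-0.02,-0.0175,0.05,1],[0,0,0,0,-0.05,0.1,1],[0,0,0,0,-0.1,0.12,1]]
  ]
}}

```text
time: 30.08
ee_pos: [0.442, 0.0762, 0.1267]
orientation: [-0.248, 0.662, -0.662, 0.247]
force: [0.2, -0.5, 0.7]
width: 0.006
```

{"api": "jog_arm", "payload": {
  "rows": [
    [[0,0,0,0,-0.1,0.12,1],[0,0,0,0,-0.1,0.12,1],[0,0,0,0,-0.1,0.12,1],[0,0,0,0,-0.1,0.12,1],[0,0,0,0,0,0,1]]
  ]
}}

```text
time: 30.7
ee_pos: [0.4431, -0.0255, 0.2475]
orientation: [-0.244, 0.663, -0.662, 0.248]
force: [0.4, 0.8, -0.2]
width: 0.005
```

```bash
python3 - <<'E'
from h import *
s,R=st()
for n in ('side','scene'):
    snap(n,n+'13.png')
    for t,z in (('holder',0),('cam_dot',.074),('lever_pivot',.065),('lever_knob',.065),('oximeter',0),('thermometer',0),('stapler',0)): print(n,t,[(np.round(r['xy'],1),toR(at_z(n,r['xy'],z)).round(4),round(r['conf'],2)) for r in arm.place_of(t,n)[:1]])
cv2.imwrite('pics/d13z.png',np.hstack([cv2.resize(cv2.imread('pics/side13.png')[220:300,255:345],None,fx=4.4,fy=4.4),cv2.resize(cv2.imread('pics/scene13.png')[135:215,250:340],None,fx=4.4,fy=4.4)]))
E
```

```text
t 30.7 tcp [ 0.4431 -0.0255  0.2475] rail [-0.1289 -0.0359  0.2475] F [ 0.36  0.8  -0.18] Fr [0.48 0.74] w 0.005 q [-1.05  0.36  1.24  2.09 -0.42  0.97 -2.01]
side holder [(array([278.8, 285.8]), array([-0.0025,  0.0668,  0.    ]), 0.98)]
side cam_dot [(array([298. , 253.7]), array([-0.0403,  0.0696,  0.074 ]), 0.85)]
side lever_pivot [(array([298.7, 261.2]), array([-0.0417,  0.0803,  0.065 ]), 0.64)]
side lever_knob [(array([313.6, 282.8]), array([-0.0684,  0.1443,  0.065 ]), 0.81)]
side oximeter [(array([372.8, 212. ]), array([-0.2106, -0.2146,  0.    ]), 0.65)]
side thermometer [(array([355.6, 337.4]), array([-0.137 ,  0.2064,  0.    ]), 0.87)]
side stapler [(array([350.3, 183.1]), array([-0.1675, -0.3725,  0.    ]), 0.83)]
scene holder [(array([301.2, 176.2]), array([-0.009 ,  0.0617,  0.    ]), 0.73)]
scene cam_dot [(array([292.5, 163.3]), array([-0.0398,  0.065 ,  0.074 ]), 0.53)]
scene lever_pivot [(array([294.1, 165.3]), array([-0.0362,  0.0625,  0.065 ]), 0.7)]
scene lever_knob []
scene oximeter [(array([391.5, 296.8]), array([-0.172 , -0.3855,  0.    ]), 0.71)]
scene thermometer [(array([237.2, 174.7]), array([-0.1372,  0.2197,  0.    ]), 0.71)]
scene stapler [(array([389.4, 296.3]), array([-0.1742, -0.3809,  0.    ]), 0.55)]
```

View pics/d13z.png

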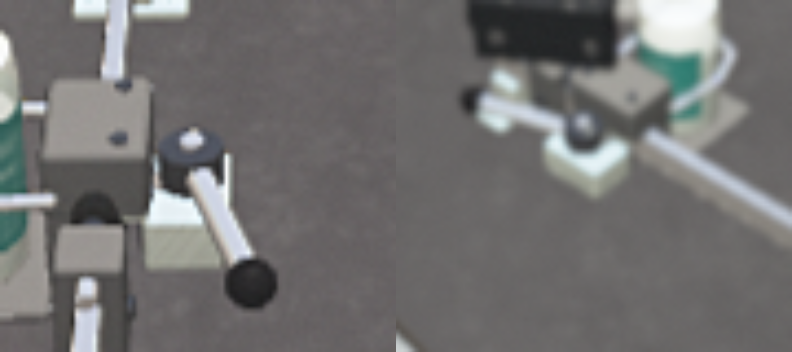

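```bash
python3 - <<'E'
from h import *
s,R=st(); print(arm.finish_job())
E
```

```text
t 31.5 tcp [ 0.4425 -0.0237  0.2455] rail [-0.1293 -0.0341  0.2455] F [-0.06  0.38 -0.11] Fr [-0.01  0.38] w 0.005 q [-1.05  0.36  1.24  2.1  -0.42  0.97 -2.01]
the job is handed in; nothing more can be done
None
```

I slid the holder against the buffer, flipped the lever until it snapped over, and handed the job in at 31.5 s. No verdict was reported.

- **Slide:** The drag was about 4 N. I pressed until the push reached 12.4 N, which puts roughly 8 N on the buffer, then backed off. In the last pictures the saddle still meets the buffer and has not moved. I did not measure the force that remains on the buffer.
- **Lever:** I turned it clockwise with closed fingers. The resistance peaked at about 8 N, then fell to zero as it passed centre. The lever went on by itself to about 1.18 rad, past where my fingers stopped at 1.0 rad. Its total travel was about 1.81 rad, inside the expected 1.7 to 1.9 rad. I did not nudge it to confirm the hard stop.
- **Cam dot:** The side camera put the dot 37.8 mm on the robot's side of the holder's origin; the scene camera put it 30.8 mm. Both fall short of the required 38.6 mm. These readings depend on a holder position that is several millimetres off, so I relied on the lever angle and the snap instead.
- **Loose items:** The thermometer and stapler read within about 15 mm of where they started. The oximeter read about 10 mm off in the side camera, and the scene camera mistook the stapler for it. The gripper and fingers were never near any of the three. The arm was clear of everything at the end, with zero force.

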